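# Scoop grinding balls out of a shouldered jar into a grinding beaker

## Robot

A 6-joint arm with a two-finger parallel gripper is mounted at the origin on the work surface. World frame = base frame: x ahead of the robot, y to its left, z up, the work surface at z = 0. Lengths are in mm, angles in rad, forces in N, time in s.
With the tool pointing down it reaches from about 350 to 975 mm from the base axis. Payload 7.1 kg.
Tool frame: the origin (TCP) lies on the front face of the gripper's body, between the roots of the fingers; the fingertips stand 80 mm ahead of it and the grasp point (between the pads) lies 61 mm ahead of it (env.tips_ahead is the distance from the TCP to the fingertips, in mm); z points along the fingers, y is the direction in which the jaws open and shut (so a half turn about z gives the same grasp; the last joint's range is limited). The gripper opens to 88 mm and grips with 3 to 60 N. Pads are 20 mm wide; open, the fingers measure 115 mm over their backs; the gripper's body (75 mm by 178 mm) begins 61 mm behind the grasp point.
Start: joints at [1.284, 0.423, 1.63, -0, 1.089, -0.019], TCP at [165.35, 602.715, 302.675] pointing down, gripper open.
Joint ranges: [-3, 3], [-0.9, 2.11], [0.09, 2.58], [-1.31, 4.45], [0.11, 2.69], [-2.54, 2.54]. Speed limits (rad/s): [2.39, 2.39, 3.01, 3.14, 3.14, 3.14].

## Interface

Orientations are given as a unit quaternion [x, y, z, w].
In Python, from station import env, set_gripper, viewer, workorder gives the robot as it stands. Calls block until the motion is done:
- env.reach(position, orientation): joint-space move of the TCP to a pose.
- env.move_l(position, rot=None, rate=150, f_stop=None): straight line of the TCP; rot=None keeps the orientation; rate is the mean speed in mm/s. With f_stop (N) it stops when the force on the tool has changed by that much, and returns True; else False.
- env.move_joints(angles): joint-space move.
- set_gripper(opening): finger opening in mm; the grip force is fixed at half the most; returns when the fingers have stopped.
- env.hold(seconds).
- env.ik(position, orientation): joint angles nearest the present ones, or None.
- env.read_state(): the state.
- viewer.camera(name): name is "scene" or "side" or "wrist"; returns the picture (400x640x3 uint8, blue, green, red); there is no depth.
- viewer.camera_params(name): a dict with "fx", "fy", "cx", "cy" (pixels), "dist" ([k1, k2, p1, p2, k3] as OpenCV has them; the pictures are not rectified), "pose" (4x4, takes a point from camera to world coordinates); the wrist camera has in their place "tool_from_camera" (4x4, takes a point from camera to tool coordinates, whose origin is the TCP and whose axes are the flange's). Camera axes: x right, y up, looking along -z (the intrinsics and any distortion apply to the point x, -y, -z); pixel columns grow to the right and rows downward; lengths in mm; the calibration is good to about 2 mm. A picture is of the moment at which its call begins: read the wrist's pose just before it. camera_params takes no time and is no camera call.
A pose or a line that the arm cannot do raises env.IKError and nothing moves.
- workorder.sign_off(): hands the job in, once; it reports no verdict.
The state is a dict: "time_s": time; "qpos": joint angles; "dq": joint speeds; "tau": joint torques, N m; "tool_pos": TCP position; "orientation": TCP orientation; "force": force on the tool from outside, world axes, zero at the start; "wrist_torque": the same for the moment, N m; "width": finger opening in mm.
Only numpy, scipy, OpenCV 4.12 (cv2) and the standard library are available. Lean on these libraries where they do the work, as an engineer would, in place of code of your own. Each camera call takes 0.05 s, during which the arm holds its last target. There are 200 camera calls.

## Task

Take the small steel scoop off its rest, stand it upright on its flat base on the blue mat and let go, then take it again from above by the top of its handle. Angle it nose-down into the mouth of the clear jar, reach under the shoulder for the dark steel grinding balls, right it inside and lift out at least two of them in the scoop, tip them into the steel beaker, and finally stand the scoop upright on the mat again and let go. Every ball must end up in the beaker or still in the jar; do not touch the balls with the gripper, and leave the other things on the bench where they are.

Things in the scene. Friction and masses are not known exactly. Their poses are not given: they have to be found in the camera images.
- scoop_mid (a point): Middle of the scoop's handle (centre of its thickness), 65 mm along it from its lower end; free to grip while the scoop lies on its rest. At scoop x -36, z 64.5 mm from scoop_foot. At the start the scoop lies on its back on the rest: handle level, underside 35 mm above the bench, pointing along the rest's -x; scoop x axis (nose) pointing 78 degrees up from the rest's +x.
- scoop_top (a point): Middle of the handle's thicker end (42 long, 14 wide in y, 20 thick), 108 mm along the handle; grip here across the 14 mm width once the scoop stands. At scoop x -40, z 108 mm from scoop_foot. The handle is a straight flat bar 14 wide (y) x 9 thick below that, 130 long, black above 40; it rises from the back edge of the base (scoop x -27) and leans back 12 degrees from z towards -x.
- scoop_foot (a point): Centre of the underside of the scoop's flat base. Scoop axes (all its points are parallel): x to the open nose, y across, z up when it stands on its base, which it does unaided.
- scoop_nose (a point): Middle of the open front edge of the scoop's base, 27 mm ahead (+x) of scoop_foot.
- rest: White scoop rest, fixed: base plate 150 (x) x 80 (y) x 6 mm, two rails across it, 12 mm thick, 70 long, tops 35 mm above the bench, at x = +58 (under the bowl's back) and x = -52 mm (under the handle's end). Origin: centre of the underside; z up. The scoop's lower handle end lies at x = +65 mm.
- mat: Blue square mat, 130 x 130 x 3 mm, fixed on the bench. Origin: centre of its underside, z up, x and y along its sides.
- jar: Clear rectangular jar, fixed, outside 128 (x) x 70 (y) x 105 high; inside x -60 to +60, y -31 to +31. Origin: centre of its underside, z up. White inner floor slopes down 15 degrees towards +x: height 44 mm at x -60, 28 at x 0, 16 at x +46, where a 55 degree ramp rises to the +x wall; the balls gather at its foot. A shoulder (underside at 88 mm) covers the +x end above them.
- jar_mouth (a point): Centre of the jar's mouth at the top of its blue collar: jar x -13, y 0, z 105 mm, axes as the jar. The mouth is open from jar x -52 to +26 and y -31 to +31; the collar reaches from 105 down to 88 mm.
- beaker: Steel grinding beaker clamped on a grey 130 x 130 x 8 mm plate, fixed. Round, outside diameter 112, wall 4, inner floor 13 mm and rim 62 mm above the bench. Origin: bench level, on its axis.
- scoop: Steel scoop, about 140 g, weight mostly in the bowl; origin and axes as scoop_foot. Base 54 (x) x 54 (y) x 2.5 thick, 1.6 at the lip; nose open; side walls 2 thick: 25 high over the back, then 17 high to x +14, none on the last 13 mm before the nose; back wall 32 high, leaning back with the handle. Room inside 48 wide.
- vial: Bystander: small white vial with orange cap, 28 diameter, 50 tall; origin under its base.
- stripjar: Bystander: yellow test-strip jar with black cap, 38 diameter, 75 tall; origin under its base.
- marker: Bystander: white marker pen lying down, 135 long, 13 thick; origin under it.
- slidebox: Bystander: green slide box 80 x 100 x 35; origin under its base.
- ball0_center (a point): Centre of a dark steel ball, 16 mm diameter, 17 g, polished and slippery, loose in the jar.
- ball1_center (a point): Centre of a dark steel ball, 16 mm diameter, 17 g, polished and slippery (as ball0).
- ball2_center (a point): Centre of a dark steel ball, 16 mm diameter, 17 g, polished and slippery (as ball0).
- ball3_center (a point): Centre of a dark steel ball, 16 mm diameter, 17 g, polished and slippery (as ball0).
- ball4_center (a point): Centre of a dark steel ball, 16 mm diameter, 17 g, polished and slippery (as ball0).

How it is judged (in metres and radians):
On the way, in this order (a step that is already met when the one before it is completed fails the run):
1. the scoop stands released on the mat (angle between scoop_foot's own z axis and vertical below 0.12 rad and height (world z) of scoop_foot below 0.012 m and x of scoop_foot in the frame of mat between -0.055 and 0.055 m and y of scoop_foot in the frame of mat between -0.055 and 0.055 m and contact force between the fingers and scoop below 0.1 N and linear speed of scoop below 0.03 m/s), for 0.2 s.
2. the scoop's nose is inside the jar, under the shoulder, with the scoop angled (x of scoop_nose in the frame of jar between 0.028 and 0.064 m and z of scoop_nose in the frame of jar below 0.08 m and y of scoop_nose in the frame of jar between -0.036 and 0.036 m and angle between scoop_foot's own z axis and vertical above 0.15 rad), for 0.1 s.
3. at least two balls are in the scoop, above the jar's rim ((((z of ball0_center in the frame of jar above 0.108 m and distance between ball0_center and scoop_foot below 0.055 m) and (z of ball1_center in the frame of jar above 0.108 m and distance between ball1_center and scoop_foot below 0.055 m)) or ((z of ball0_center in the frame of jar above 0.108 m and distance between ball0_center and scoop_foot below 0.055 m) and (z of ball2_center in the frame of jar above 0.108 m and distance between ball2_center and scoop_foot below 0.055 m)) or ((z of ball0_center in the frame of jar above 0.108 m and distance between ball0_center and scoop_foot below 0.055 m) and (z of ball3_center in the frame of jar above 0.108 m and distance between ball3_center and scoop_foot below 0.055 m)) or ((z of ball0_center in the frame of jar above 0.108 m and distance between ball0_center and scoop_foot below 0.055 m) and (z of ball4_center in the frame of jar above 0.108 m and distance between ball4_center and scoop_foot below 0.055 m)) or ((z of ball1_center in the frame of jar above 0.108 m and distance between ball1_center and scoop_foot below 0.055 m) and (z of ball2_center in the frame of jar above 0.108 m and distance between ball2_center and scoop_foot below 0.055 m)) or ((z of ball1_center in the frame of jar above 0.108 m and distance between ball1_center and scoop_foot below 0.055 m) and (z of ball3_center in the frame of jar above 0.108 m and distance between ball3_center and scoop_foot below 0.055 m)) or ((z of ball1_center in the frame of jar above 0.108 m and distance between ball1_center and scoop_foot below 0.055 m) and (z of ball4_center in the frame of jar above 0.108 m and distance between ball4_center and scoop_foot below 0.055 m)) or ((z of ball2_center in the frame of jar above 0.108 m and distance between ball2_center and scoop_foot below 0.055 m) and (z of ball3_center in the frame of jar above 0.108 m and distance between ball3_center and scoop_foot below 0.055 m)) or ((z of ball2_center in the frame of jar above 0.108 m and distance between ball2_center and scoop_foot below 0.055 m) and (z of ball4_center in the frame of jar above 0.108 m and distance between ball4_center and scoop_foot below 0.055 m)) or ((z of ball3_center in the frame of jar above 0.108 m and distance between ball3_center and scoop_foot below 0.055 m) and (z of ball4_center in the frame of jar above 0.108 m and distance between ball4_center and scoop_foot below 0.055 m)))), for 0.1 s.
4. at least two balls are in the beaker ((((horizontal distance between ball0_center and beaker below 0.052 m and height (world z) of ball0_center below 0.062 m) and (horizontal distance between ball1_center and beaker below 0.052 m and height (world z) of ball1_center below 0.062 m)) or ((horizontal distance between ball0_center and beaker below 0.052 m and height (world z) of ball0_center below 0.062 m) and (horizontal distance between ball2_center and beaker below 0.052 m and height (world z) of ball2_center below 0.062 m)) or ((horizontal distance between ball0_center and beaker below 0.052 m and height (world z) of ball0_center below 0.062 m) and (horizontal distance between ball3_center and beaker below 0.052 m and height (world z) of ball3_center below 0.062 m)) or ((horizontal distance between ball0_center and beaker below 0.052 m and height (world z) of ball0_center below 0.062 m) and (horizontal distance between ball4_center and beaker below 0.052 m and height (world z) of ball4_center below 0.062 m)) or ((horizontal distance between ball1_center and beaker below 0.052 m and height (world z) of ball1_center below 0.062 m) and (horizontal distance between ball2_center and beaker below 0.052 m and height (world z) of ball2_center below 0.062 m)) or ((horizontal distance between ball1_center and beaker below 0.052 m and height (world z) of ball1_center below 0.062 m) and (horizontal distance between ball3_center and beaker below 0.052 m and height (world z) of ball3_center below 0.062 m)) or ((horizontal distance between ball1_center and beaker below 0.052 m and height (world z) of ball1_center below 0.062 m) and (horizontal distance between ball4_center and beaker below 0.052 m and height (world z) of ball4_center below 0.062 m)) or ((horizontal distance between ball2_center and beaker below 0.052 m and height (world z) of ball2_center below 0.062 m) and (horizontal distance between ball3_center and beaker below 0.052 m and height (world z) of ball3_center below 0.062 m)) or ((horizontal distance between ball2_center and beaker below 0.052 m and height (world z) of ball2_center below 0.062 m) and (horizontal distance between ball4_center and beaker below 0.052 m and height (world z) of ball4_center below 0.062 m)) or ((horizontal distance between ball3_center and beaker below 0.052 m and height (world z) of ball3_center below 0.062 m) and (horizontal distance between ball4_center and beaker below 0.052 m and height (world z) of ball4_center below 0.062 m)))), for 0.2 s.
At the end, for the whole second after the job is handed in: At least two balls lie in the beaker and every other ball in the beaker or the jar; the scoop stands upright (within 7 degrees) on its base on the mat, the base's centre within 55 mm of the mat's centre along each side, at rest and released (all of step 1 and (((horizontal distance between ball0_center and beaker below 0.052 m and height (world z) of ball0_center below 0.062 m) and (horizontal distance between ball1_center and beaker below 0.052 m and height (world z) of ball1_center below 0.062 m)) or ((horizontal distance between ball0_center and beaker below 0.052 m and height (world z) of ball0_center below 0.062 m) and (horizontal distance between ball2_center and beaker below 0.052 m and height (world z) of ball2_center below 0.062 m)) or ((horizontal distance between ball0_center and beaker below 0.052 m and height (world z) of ball0_center below 0.062 m) and (horizontal distance between ball3_center and beaker below 0.052 m and height (world z) of ball3_center below 0.062 m)) or ((horizontal distance between ball0_center and beaker below 0.052 m and height (world z) of ball0_center below 0.062 m) and (horizontal distance between ball4_center and beaker below 0.052 m and height (world z) of ball4_center below 0.062 m)) or ((horizontal distance between ball1_center and beaker below 0.052 m and height (world z) of ball1_center below 0.062 m) and (horizontal distance between ball2_center and beaker below 0.052 m and height (world z) of ball2_center below 0.062 m)) or ((horizontal distance between ball1_center and beaker below 0.052 m and height (world z) of ball1_center below 0.062 m) and (horizontal distance between ball3_center and beaker below 0.052 m and height (world z) of ball3_center below 0.062 m)) or ((horizontal distance between ball1_center and beaker below 0.052 m and height (world z) of ball1_center below 0.062 m) and (horizontal distance between ball4_center and beaker below 0.052 m and height (world z) of ball4_center below 0.062 m)) or ((horizontal distance between ball2_center and beaker below 0.052 m and height (world z) of ball2_center below 0.062 m) and (horizontal distance between ball3_center and beaker below 0.052 m and height (world z) of ball3_center below 0.062 m)) or ((horizontal distance between ball2_center and beaker below 0.052 m and height (world z) of ball2_center below 0.062 m) and (horizontal distance between ball4_center and beaker below 0.052 m and height (world z) of ball4_center below 0.062 m)) or ((horizontal distance between ball3_center and beaker below 0.052 m and height (world z) of ball3_center below 0.062 m) and (horizontal distance between ball4_center and beaker below 0.052 m and height (world z) of ball4_center below 0.062 m))) and ((x of ball0_center in the frame of jar between -0.064 and 0.064 m and y of ball0_center in the frame of jar between -0.036 and 0.036 m and z of ball0_center in the frame of jar between 0 and 0.095 m) or (horizontal distance between ball0_center and beaker below 0.052 m and height (world z) of ball0_center below 0.062 m)) and ((x of ball1_center in the frame of jar between -0.064 and 0.064 m and y of ball1_center in the frame of jar between -0.036 and 0.036 m and z of ball1_center in the frame of jar between 0 and 0.095 m) or (horizontal distance between ball1_center and beaker below 0.052 m and height (world z) of ball1_center below 0.062 m)) and ((x of ball2_center in the frame of jar between -0.064 and 0.064 m and y of ball2_center in the frame of jar between -0.036 and 0.036 m and z of ball2_center in the frame of jar between 0 and 0.095 m) or (horizontal distance between ball2_center and beaker below 0.052 m and height (world z) of ball2_center below 0.062 m)) and ((x of ball3_center in the frame of jar between -0.064 and 0.064 m and y of ball3_center in the frame of jar between -0.036 and 0.036 m and z of ball3_center in the frame of jar between 0 and 0.095 m) or (horizontal distance between ball3_center and beaker below 0.052 m and height (world z) of ball3_center below 0.062 m)) and ((x of ball4_center in the frame of jar between -0.064 and 0.064 m and y of ball4_center in the frame of jar between -0.036 and 0.036 m and z of ball4_center in the frame of jar between 0 and 0.095 m) or (horizontal distance between ball4_center and beaker below 0.052 m and height (world z) of ball4_center below 0.062 m))); the robot touches nothing.
It fails at once if the gripper touches a ball (contact force between the fingers and ball0 above 0.5 N or contact force between the fingers and ball1 above 0.5 N or contact force between the fingers and ball2 above 0.5 N or contact force between the fingers and ball3 above 0.5 N or contact force between the fingers and ball4 above 0.5 N).
It fails at once if a bystander is moved by more than 30 mm (distance of any of vial, stripjar, marker, slidebox from where it was at the start of the episode above 0.03 m).
It also fails if it takes over 72 s, if anything falls off the work surface, if the arm or the gripper's body presses on something with over 40 N, if the wrist force passes 120 N, or if a joint passes its speed limit or range.

## Working session

There is one attempt and no reset: what is moved stays moved. The work goes in short steps, each a Python script; the robot and the scene stay as the last script left them, time stands still between calls to the robot, and variables do not carry over. Pictures are saved under pics/ and viewed, about 8 in all and at most 12, crops included, and the job is handed in when it is done.

```bash
ls; mkdir -p pics
python3 - <<'E'
from station import env,viewer
import cv2,numpy as np
for n in ("scene","side","wrist"):
    im=viewer.camera(n); cv2.imwrite(f"pics/a_{n}.png",im)
    p=viewer.camera_params(n); print(n,{k:(np.round(v,3).tolist()) for k,v in p.items()})
a=cv2.imread("pics/a_scene.png");b=cv2.imread("pics/a_side.png")
print(env.read_state())
E
```

```text
pics
scene {'fx': 438.316, 'fy': 438.316, 'cx': 319.776, 'cy': 203.914, 'dist': [-0.058, 0.0, 0.0, 0.0, 0.0], 'pose': [[-0.677, -0.475, 0.562, 1250.614], [0.736, -0.456, 0.501, 779.18], [0.018, 0.752, 0.658, 998.326], [0.0, 0.0, 0.0, 1.0]]}
side {'fx': 394.465, 'fy': 394.465, 'cx': 320.63, 'cy': 203.362, 'dist': [-0.101, 0.0, 0.0, 0.0, 0.0], 'pose': [[-0.943, 0.237, -0.232, 294.829], [-0.332, -0.65, 0.684, 699.559], [0.011, 0.722, 0.692, 702.338], [0.0, 0.0, 0.0, 1.0]]}
wrist {'fx': 284.23, 'fy': 284.23, 'cx': 327.103, 'cy': 198.241, 'dist': [-0.021, 0.0, 0.0, 0.0, 0.0], 'tool_from_camera': [[-0.001, 0.954, 0.299, 81.806], [1.0, 0.0, 0.001, -0.635], [0.001, 0.299, -0.954, -81.117], [0.0, 0.0, 0.0, 1.0]]}
{'time_s': 0.15, 'qpos': array([ 1.28398267e+00,  4.23669653e-01,  1.63048771e+00,  1.81292014e-05,
        1.08861685e+00, -1.89859237e-02]), 'dq': array([-0.0007104 , -0.00107281, -0.00287273,  0.00026399, -0.00166335,
       -0.00016133]), 'tau': array([ 9.73220403e-05, -5.44978559e+01, -2.73918718e+01,  6.43628463e-02,
        2.04700290e-02, -5.52911069e-05]), 'tool_pos': array([165.26730244, 602.40849517, 302.08801108]), 'orientation': array([ 1.33518127e-01,  9.91046195e-01, -5.82663688e-04, -9.79133606e-05]), 'force': array([-0.45226318, -0.85290087,  0.86868506]), 'wrist_torque': array([ 0.02675899, -0.00476996, -0.02991722]), 'width': 87.71459123988937}
```

View pics/a_scene.png

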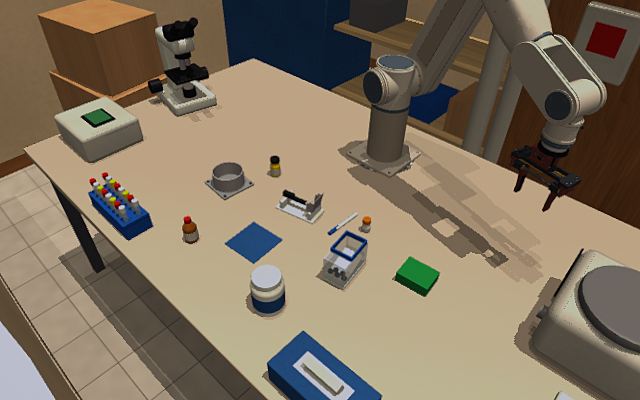

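View pics/a_side.png

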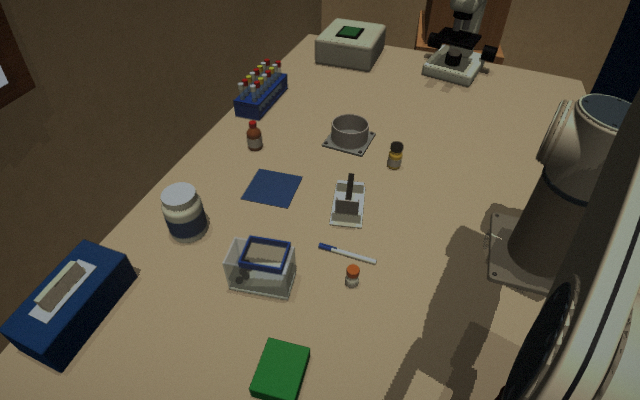

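The scene view shows the mat near (254,242), the jar collar near (346,246), the scoop on its rest near (301,205) and the beaker near (229,178). The side view shows the same layout, and nothing blocks the way. I'll cast coarse rays from both views.

```bash
cat > h.py <<'E'
from station import env,set_gripper,viewer,workorder
import cv2,numpy as np
from scipy.spatial.transform import Rotation as R
def campose(n,st=None):
    p=viewer.camera_params(n)
    if n!="wrist": return p,np.array(p["pose"])
    T=np.eye(4);T[:3,:3]=R.from_quat(st["orientation"]).as_matrix();T[:3,3]=st["tool_pos"]
    return p,T@np.array(p["tool_from_camera"])
def K(p): return np.array([[p["fx"],0,p["cx"]],[0,p["fy"],p["cy"]],[0,0,1.]])
def cast(n,px,z,st=None):
    p,T=campose(n,st)
    u=cv2.undistortPoints(np.array(px,float).reshape(-1,1,2),K(p),np.array(p["dist"],float)).reshape(-1,2)
    d=np.c_[u[:,0],-u[:,1],-np.ones(len(u))]@T[:3,:3].T
    o=T[:3,3]; return o+d*((z-o[2])/d[:,2])[:,None]
def proj(n,P,st=None):
    p,T=campose(n,st); c=(np.array(P,float).reshape(-1,3)-T[:3,3])@T[:3,:3]
    c=c*[1,-1,-1]
    return cv2.projectPoints(c,np.zeros(3),np.zeros(3),K(p),np.array(p["dist"],float))[0].reshape(-1,2)
E
python3 - <<'E'
from h import *
np.set_printoptions(precision=1,suppress=True)
for nm,z,s,d in [("mat",3,[(254,222),(282,238),(254,262),(225,243)],[(256,170),(302,177),(289,207),(242,197)]),
 ("collar",105,[(342,232),(367,238),(356,261),(330,253)],[(251,238),(291,244),(286,272),(239,264)]),
 ("beaker",62,[(229,170)],[(351,127)]),("vialtop",50,[(367,219)],[(353,268)]),
 ("rest",6,[(276,213),(291,196),(325,207),(312,222)],[(336,181),(365,182),(363,224),(332,222)]),
 ("hand-end",44,[(285,193)],[(350,176)]),("marker",6,[(330,233),(357,214)],[(319,246),(376,262)]),("stripjar",75,[(275,159)],[(397,146)])]:
    print(nm);print(cast("scene",s,z)[:,:2].tolist() and np.c_[cast("scene",s,z)[:,:2],cast("side",d,z)[:,:2]])
E
```

```text
mat
[[617.2 -72.6 745.7 -57.7]
 [604.4  46.9 612.9 -73.5]
 [731.6  58.9 600.8  48.1]
 [742.5 -65.9 730.5  55.7]]
collar
[[534.5 229.7 593.5 251.7]
 [503.7 297.2 512.  238.6]
 [592.9 329.2 494.8 304.7]
 [619.6 258.8 585.6 318.3]]
beaker
[[ 540.1 -289.   534.  -273.1]]
vialtop
[[391.1 215.5 388.1 212.5]]
rest
[[ 539.4  -50.   518.7  -86.2]
 [ 442.6  -76.7  443.4 -109.4]
 [ 403.2   48.3  408.1   44. ]
 [ 487.8   67.2  481.    63.4]]
hand-end
[[476.6 -69.9 478.3 -75. ]]
marker
[[485.1 143.9 485.3 145.8]
 [355.1 149.8 350.7 146.5]]
stripjar
[[ 393.3 -206.8  384.4 -207. ]]
```

```bash
cat >> h.py <<'E'
def down(a): return (R.from_euler('z',a,degrees=True)*R.from_euler('x',180,degrees=True)).as_quat()
import json
def wpic(name):
    st=env.read_state(); im=viewer.camera("wrist"); cv2.imwrite(f"pics/{name}.png",im)
    json.dump({k:np.array(st[k]).tolist() for k in("orientation","tool_pos")},open(f"pics/{name}.json","w")); return st,im
def ld(name): return json.load(open(f"pics/{name}.json"))
E
python3 - <<'E'
from h import *
np.set_printoptions(precision=1,suppress=True)
for n,p,a in [("b_jar",(550,260,300),115),("b_rest",(540,0,290),90),("b_bk",(560,-230,300),70)]:
    env.reach(p,down(a)); st,im=wpic(n); print(n,st["tool_pos"],st["time_s"],st["qpos"])
    hsv=cv2.cvtColor(im,cv2.COLOR_BGR2HSV); m=cv2.inRange(hsv,(100,120,40),(125,255,255))
    cs,_=cv2.findContours(m,cv2.RETR_EXTERNAL,cv2.CHAIN_APPROX_NONE)
    for c in cs:
        if cv2.contourArea(c)>500:
            b=cv2.boxPoints(cv2.minAreaRect(c)); print(b.ravel())
            for z in(3,105): w=cast("wrist",b,z,st)[:,:2]; print(z,w.ravel(),w.mean(0),np.linalg.norm(w-np.roll(w,-1,0),axis=1))
a=cv2.imread("pics/b_jar.png");b=cv2.imread("pics/b_rest.png")
cv2.imwrite("pics/b1.png",np.vstack([cv2.resize(i[60:360,70:600],(795,450))[:] for i in(a,)]))
cv2.imwrite("pics/b2.png",cv2.resize(b,(800,500)))
E
```

```text
b_jar [549.6 260.8 300. ] 2.0167 [ 0.4  0.4  1.7  0.   1.1 -0. ]
[280. 335. 371. 335. 371. 369. 280. 369.]
3 [595.1 -21.1 731.4  42.8 766.  -22.6 622.8 -89.8] [678.8 -22.7] [150.6  74.  158.2  74.1]
105 [573.6  74.9 673.1 121.6 698.4  73.8 593.8  24.8] [634.7  73.8] [110.   54.  115.5  54.1]
[285.9 204.1 305.7 139.3 387.8 164.4 368.  229.2]
3 [516.6 194.5 505.6 288.4 619.1 304.8 638.7 209.4] [570.  249.3] [ 94.5 114.6  97.4 123. ]
105 [516.2 232.4 508.2 301.  591.1 312.9 605.4 243.3] [555.2 272.4] [69.  83.7 71.1 89.8]
[585. 241. 585. 114. 639. 114. 639. 241.]
3 [ 942.1  329.3  820.1  472.7  886.3  504.6 1019.3  364.7] [917.  417.8] [188.3  73.5 193.1  84.9]
105 [827.  330.8 737.9 435.5 786.2 458.9 883.4 356.7] [808.6 395.5] [137.5  53.7 141.   62. ]
b_rest [540.4   0.8 290.2] 3.0833 [-0.   0.3  1.8  0.   1.  -0. ]
[376.2 136.  476.  130.8 480.8 221.9 381.  227.2]
3 [603.4  49.7 730.4  56.7 756.8 -68.1 616.7 -75.9] [676.8  -9.4] [127.1 127.6 140.3 126.3]
105 [586.2  58.8 677.9  63.9 697.  -26.3 595.8 -32. ] [639.2  16.1] [ 91.9  92.3 101.4  91.3]
b_bk [ 560.  -228.7  299.7] 4.05 [-0.4  0.4  1.7  0.   1.1 -0.1]
[557. 129. 639. 129. 639. 304. 557. 304.]
3 [ 864.1 -276.9  970.2 -314.1  964.9 -607.4  834.8 -557.4] [ 908.5 -438.9] [112.5 293.3 139.4 282. ]
105 [ 789.9 -243.1  867.3 -270.3  863.5 -484.4  768.5 -447.9] [ 822.3 -361.4] [ 82.1 214.1 101.7 205.9]
[311.   0. 411.   0. 411.  40. 311.  40.]
3 [ 612.3  -32.   720.9  -71.1  709.8 -111.5  597.4  -71. ] [660.1 -71.4] [115.4  41.9 119.4  41.7]
105 [ 606.   -64.4  685.3  -92.9  677.2 -122.4  595.2  -92.8] [640.9 -93.1] [84.2 30.6 87.2 30.5]
```

View pics/b1.png

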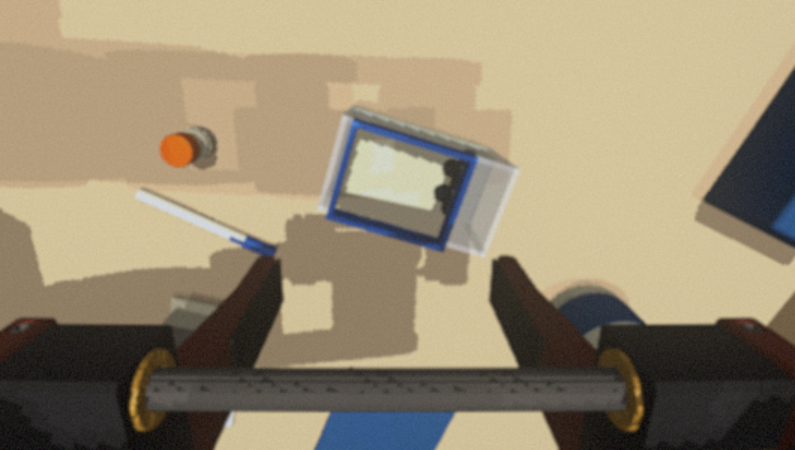

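View pics/b2.png

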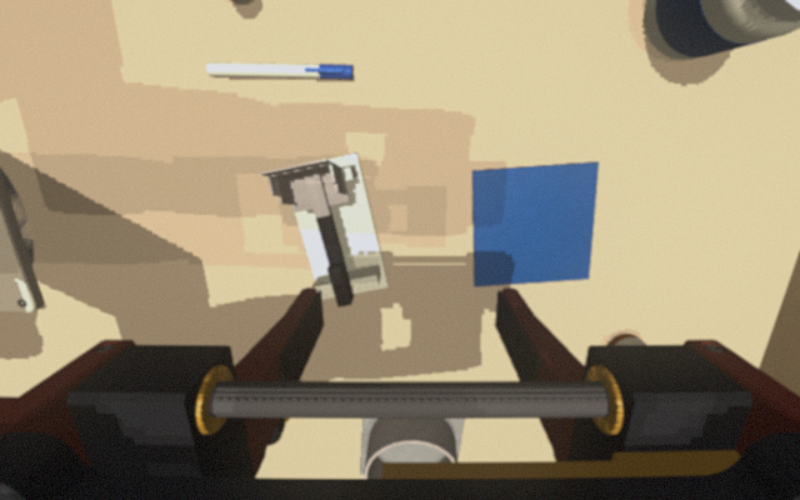

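The jar view shows the collar corners near (352,122), (476,155), (443,250) and (328,217), with the balls at the right end, so jar +x points image-right. The rest view shows the handle running from (325,215) down to (345,303), the rest's right edge from (357,153) to (387,288), and the mat on the right. Next I'll write the pose helper, measure the rest and beaker, and check IK.

```bash
cat >> h.py <<'E'
G={"mid":np.array([-36,0,64.5]),"top":np.array([-40,0,108.])}
def scoopR(yaw,pitch): return R.from_euler('ZY',[yaw,pitch],degrees=True)   # pitch>0: nose down
def tcp(foot,yaw,pitch,grip="top",beta=0.,flip=0,g=None):
    """TCP pose that puts scoop_foot at foot; beta: tilt of the gripper's body to the nose side, flip=180: camera on the handle's back side"""
    Rs=scoopR(yaw,pitch); Rt=Rs*R.from_euler('y',beta,degrees=True)*R.from_euler('z',flip,degrees=True)*R.from_euler('x',180,degrees=True)
    p=np.array(foot,float)+Rs.apply(G[grip] if g is None else g)-61*Rt.apply([0,0,1]); return p,Rt.as_quat()
def foot_from(pt,local,yaw,pitch): return np.array(pt,float)-scoopR(yaw,pitch).apply(local)
E
python3 - <<'E'
from h import *
np.set_printoptions(precision=1,suppress=True)
st=ld("b_rest"); st={k:np.array(v) for k,v in st.items()}
e=cast("wrist",[(285.6,122.4),(309.6,230.4)],6,st)[:,:2]; d=e[0]-e[1]; L=np.linalg.norm(d);d/=L
print("rest edge",e.ravel(),"len",L,"yaw",np.degrees(np.arctan2(d[1],d[0])),"ctr",e.mean(0)+40*np.array([-d[1],d[0]]))
im=cv2.imread("pics/b_rest.png"); m=(im.max(2)<60).astype(np.uint8); m[:,:245]=0;m[:,290:]=0;m[:172]=0;m[246:]=0
n,l,s,c=cv2.connectedComponentsWithStats(m); i=1+s[1:,4].argmax(); ys,xs=np.where(l==i); print("blob",s[i])
for lo,hi,z in((174,205,44),(215,243,55)):
    rows=[(xs[ys==r].mean(),r) for r in range(lo,hi,4) if (ys==r).any()]; w=[int((ys==r).sum()) for r in range(lo,hi,4)]
    print(z,w,cast("wrist",rows,z,st)[:,:2].tolist() and cast("wrist",rows,z,st)[:,:2].round(1).tolist())
sb={k:np.array(v) for k,v in ld("b_bk").items()}
im=cv2.imread("pics/b_bk.png");cv2.imwrite("pics/b3.png",cv2.resize(im,(800,500)))
rest=np.array([468,-5,39.5])
for name,yawr in(("pick",101),):
  for fl in(0,180):
    for be in(30,43,50):
      for up in (0,100):
        q=env.ik(*tcp(foot_from(rest+[0,0,up],G["mid"],yawr,-78),yawr,-78,"mid",be,fl)); print(name,fl,be,up,None if q is None else np.array(q))
for psi in range(-180,180,30):
  for fl in(0,180):
    r=[]
    for g,be in(("mid",43),("mid",35),("top",0)):
        q=env.ik(*tcp((674,-8,5),psi,0,g,be,fl)); r.append("-" if q is None else str(np.round(q,1)))
    print(psi,fl,r)
E
```

```text
rest edge [489.6  66.8 516.9 -79.4] len 148.69527702673574 yaw 100.57421036897743 ctr [463.9 -13.6]
blob [262 200  20  44 388]
44 [0, 0, 0, 0, 0, 0, 0, 4] [[469.0, -25.0]]
55 [8, 9, 11, 12, 13, 12, 11] [[473.2, -37.7], [475.9, -42.8], [475.8, -48.0], [475.5, -53.2], [477.0, -58.4], [477.3, -63.7], [477.6, -69.1]]
pick 0 30 0 [-0.4  0.8  1.9  0.7  1.2 -1.2]
pick 0 30 100 [-0.4  0.6  1.9  0.7  1.3 -1. ]
pick 0 43 0 [-0.3  0.7  1.9  0.6  1.  -1. ]
pick 0 43 100 [-0.3  0.5  1.9  0.6  1.1 -0.9]
pick 0 50 0 [-0.3  0.7  2.   0.6  0.8 -1. ]
pick 0 50 100 [-0.3  0.5  2.   0.5  1.  -0.8]
pick 180 30 0 [-0.4  0.8  1.9  0.7  1.2  2. ]
pick 180 30 100 [-0.4  0.6  1.9  0.7  1.3  2.1]
pick 180 43 0 [-0.3  0.7  1.9  0.6  1.   2.1]
pick 180 43 100 [-0.3  0.5  1.9  0.6  1.1  2.2]
pick 180 50 0 [-0.3  0.7  2.   0.6  0.8  2.2]
pick 180 50 100 [-0.3  0.5  2.   0.5  1.   2.3]
-180 0 ['[-0.   0.7  2.   3.   0.3  1.6]', '-', '[-0.   0.7  1.5  0.   1.  -1.6]']
-180 180 ['[-0.   0.7  2.   3.   0.3 -1.5]', '-', '[-0.   0.7  1.5 -0.   1.   1.5]']
-150 0 ['[-0.2  0.7  1.9  1.8  0.5  2.4]', '-', '[ 0.   0.7  1.5 
[... 1408 characters left out ...]
 0.1  0.9  1.4 -0.5  1.3  0.9]', '[-0.1  0.6  1.6 -0.   0.9  0.4]']
60 180 ['[ 0.2  0.9  1.4 -0.6  1.4 -2.2]', '[ 0.1  0.9  1.4 -0.5  1.3 -2.3]', '-']
90 0 ['[ 0.2  0.8  1.6 -0.8  1.1  0.7]', '[ 0.2  0.8  1.6 -0.7  1.   0.6]', '[-0.1  0.6  1.6 -0.   0.9 -0.1]']
90 180 ['[ 0.2  0.8  1.6 -0.8  1.1 -2.4]', '[ 0.2  0.8  1.6 -0.7  1.  -2.5]', '-']
120 0 ['[ 0.2  0.8  1.8 -1.2  0.8  0.6]', '[ 0.2  0.7  1.7 -1.   0.7  0.4]', '[-0.1  0.7  1.5  0.   0.9 -0.6]']
120 180 ['[ 0.2  0.8  1.8 -1.2  0.8 -2.5]', '-', '[-0.1  0.7  1.5 -0.   0.9  2.5]']
150 0 ['[0.1 0.7 1.9 4.4 0.4 0.8]', '-', '[-0.1  0.7  1.5  0.   1.  -1.1]']
150 180 ['[ 0.1  0.7  1.9  4.4  0.4 -2.3]', '-', '[-0.1  0.7  1.5 -0.   1.   2. ]']
```

View pics/b3.png

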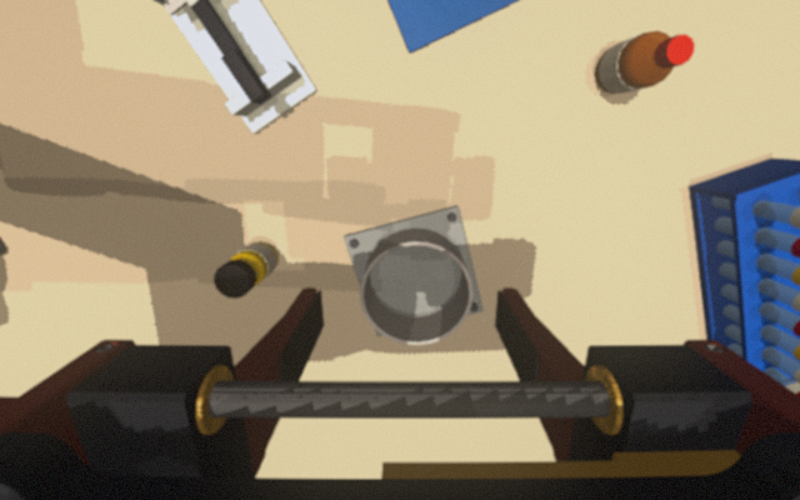

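Run:
```python
from h import *
np.set_printoptions(precision=2,suppress=True)
sb={k:np.array(v) for k,v in ld("b_bk").items()}
print("beaker",cast("wrist",[(334,234.8),(288.8,234),(379.2,234)],62,sb)[:,:2])
B=(538,-283)
# feasibility, jar and dump
J=np.array([568,274,0]);Rj=R.from_euler('z',7.3,degrees=True)
for fl in(0,180):
  for be in(0,-12,-25):
    r=[]
    for nx,nz,pi in((20,70,20),(44,20,16),(50,40,-10),(20,130,-10)):
        r.append(env.ik(*tcp(foot_from(J+Rj.apply([nx,0,nz]),[27,0,0],7.3,pi),7.3,pi,"top",be,fl)) is not None)
    d={}
    for psi in range(-180,180,30):
        d[psi]="".join("01"[env.ik(*tcp(foot_from((*B,75),[27,0,0],psi,pi),psi,pi,"top",be,fl)) is not None] for pi in(-15,20,45,60))
    print(fl,be,r,d)
M=np.array([466,-12,39.5]);yr=100
def pick(up): return tcp(foot_from(M+[0,0,up],G["mid"],yr,-78),yr,-78,"mid",43)
env.reach(*pick(120)); 
p,_=pick(0); env.move_l(p,rate=100,f_stop=10); print(env.read_state()["tool_pos"]-p)
set_gripper(0); s=env.read_state(); print(s["width"],s["force"],s["time_s"])
p,_=pick(130); env.move_l(p,rate=130); s=env.read_state(); print(s["width"],s["force"],s["time_s"])
env.reach(*tcp((674,-8,60),60,0,"mid",43)); st,im=wpic("c1"); print(st["width"],st["time_s"],st["force"])
cv2.imwrite("pics/c1s.png",np.vstack([cv2.resize(viewer.camera("scene")[100:300,150:450],(600,300)),cv2.resize(viewer.camera("side")[100:300,150:450],(600,300))]))
```

```text
beaker [[ 546.3  -293.19]
 [ 494.56 -273.32]
 [ 598.74 -311.09]]
0 0 [True, True, True, True] {-180: '1101', -150: '1001', -120: '0011', -90: '0111', -60: '1111', -30: '1111', 0: '1111', 30: '1111', 60: '1111', 90: '1111', 120: '1101', 150: '1111'}
0 -12 [True, True, True, True] {-180: '1101', -150: '1001', -120: '1001', -90: '0011', -60: '0111', -30: '1111', 0: '1111', 30: '1111', 60: '1111', 90: '1111', 120: '1110', 150: '1111'}
0 -25 [True, True, False, False] {-180: '1110', -150: '1100', -120: '1001', -90: '1011', -60: '0111', -30: '1111', 0: '1111', 30: '1111', 60: '1111', 90: '1111', 120: '1111', 150: '1110'}
180 0 [True, True, True, True] {-180: '1111', -150: '1111', -120: '1111', -90: '1111', -60: '1111', -30: '1111', 0: '1111', 30: '0111', 60: '0011', 90: '1001', 120: '1101', 150: '1111'}
180 -12 [True, True, True, True] {-180: '1111', -150: '1111', -120: '1111', -90: '1111', -60: '1111', -30: '1111', 0: '0111', 30: '0111', 60: '1011', 90: '1001', 120: '1100', 150: '1111'}
180 -25 [True, True, False, True] {-180: '1111', -150: '1111', -120: '1111', -90: '1111', -60: '0111', -30: '1111', 0: '1111', 30: '1011', 60: '1001', 90: '1100', 120: '1110', 150: '1110'}
[ 0.29 -0.1   0.48]
13.76255848760936 [-0.92  0.3   0.87] 7.5583
13.885179624616633 [-0.17  0.34 -2.12] 8.7083
13.593053820376001 10.2667 [-0.5   0.66 -0.9 ]
```

View pics/c1s.png

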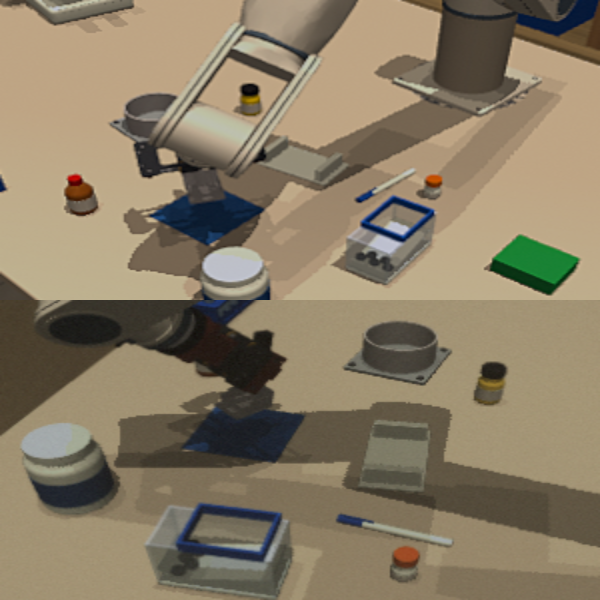

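The scoop is held over the mat. Next: lower it until contact, release, back off along the tool axis, and regrip at the top.

Run:
```python
from h import *
np.set_printoptions(precision=2,suppress=True)
p,q=tcp((674,-8,10),60,0,"mid",43); env.move_l(p,rate=100)
p,q=tcp((674,-8,-8),60,0,"mid",43); r=env.move_l(p,rate=15,f_stop=4)
s=env.read_state(); print(r,"foot est", s["tool_pos"]-p+[674,-8,-8],s["force"],s["width"],s["time_s"])
set_gripper(40); env.hold(.3)
z=R.from_quat(s["orientation"]).apply([0,0,1]); env.move_l(s["tool_pos"]-90*z,rate=150)
p,q=tcp((674,-8,5+90),60,0,"top",0); env.reach(p,q); set_gripper(60)
st,im=wpic("d1"); print(st["time_s"],st["qpos"])
cv2.imwrite("pics/d1b.png",cv2.resize(im,(800,500)))
```

```text
True foot est [673.78  -7.93   2.66] [-1.03  1.13  4.1 ] 13.716035878442849 11.7083
14.4833 [-0.08  0.51  1.59 -0.    1.05  0.44]
```

View pics/d1b.png

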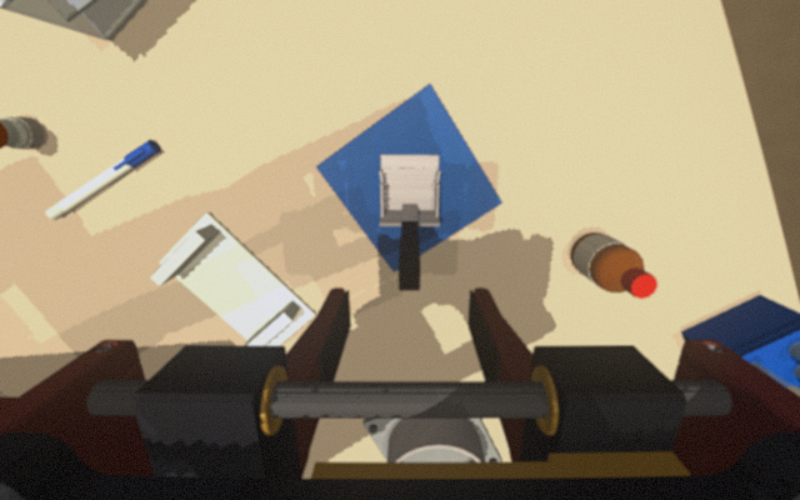

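The scoop stands upright on the mat, with its nose edge at about (381–438,154) and its handle end at (410,290), centred between the open fingers. I'll regrip it, then hover short of the jar to measure the collar.

Run:
```python
from h import *
np.set_printoptions(precision=2,suppress=True)
st={k:np.array(v) for k,v in ld("d1").items()}
n=cast("wrist",[(381/1.25,155/1.25),(438/1.25,154/1.25)],5,st); print("nose corners",n[:,:2],"expected mid",scoopR(60,0).apply([27,0,0])+[674,-8,5])
e=n.mean(0)-(scoopR(60,0).apply([27,0,0])+[674,-8,5]); d=n[1]-n[0]; print("err",e,"yaw",np.degrees(np.arctan2(d[1],d[0]))+90)
p,q=tcp((674,-8,3.0),60,0,"top",0); env.move_l(p,rate=110,f_stop=10); set_gripper(0); s=env.read_state(); print(s["width"],s["tool_pos"]-p,s["force"])
p,q=tcp((674,-8,110),60,0,"top",0); env.move_l(p,rate=150)
J=np.array([568,274,0]);Rj=R.from_euler('z',7.3,degrees=True)
p,q=tcp(J+Rj.apply([-95,0,165]),7.3,0,"top",0); env.reach(p,q)
st,im=wpic("e1"); print(st["time_s"],st["qpos"],st["width"])
cv2.imwrite("pics/e1b.png",cv2.resize(im,(800,500)))
```

```text
nose corners [[665.08  27.09]
 [711.28   1.48]] expected mid [687.5   15.38   5.  ]
err [ 0.68 -1.09  0.  ] yaw 60.99968228442751
13.656202429605427 [-0.03 -0.   -0.  ] [0.22 0.51 0.81]
18.5583 [ 0.51  0.21  1.86 -0.    1.07  1.95] 13.747921411911008
```

View pics/e1b.png

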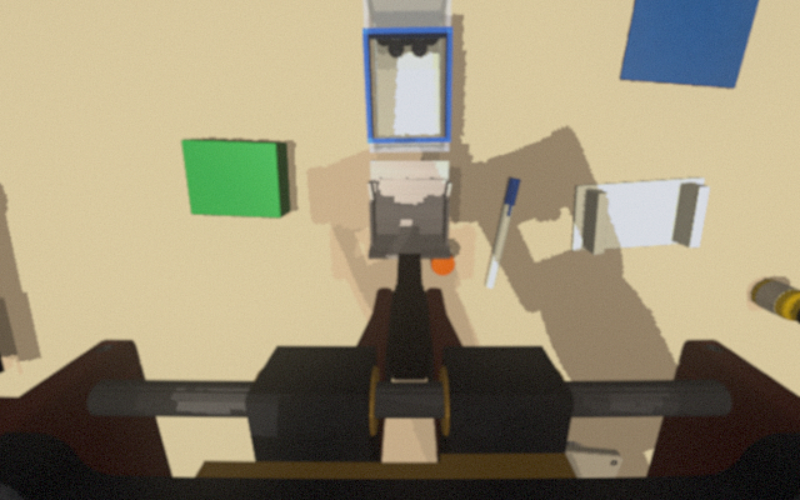

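The view from behind the jar shows the collar outline at about (363,29), (454,29), (454,142) and (366,141), balls at the far end, and the bowl in line with the mouth. I'll measure the collar with a mask.

Run:
```python
from h import *
np.set_printoptions(precision=1,suppress=True)
st={k:np.array(v) for k,v in ld("e1").items()}
im=cv2.imread("pics/e1.png"); hsv=cv2.cvtColor(im,cv2.COLOR_BGR2HSV); m=cv2.inRange(hsv,(100,120,40),(125,255,255)); m[:, :270]=0;m[:,390:]=0;m[130:]=0
ys,xs=np.where(m>0); print(xs.min(),xs.max(),ys.min(),ys.max())
L=[(xs[ys==r].min()-.5,r) for r in range(35,106,5)];Rr=[(xs[ys==r].max()+.5,r) for r in range(35,106,5)]
T=[(c,ys[xs==c].min()-.5) for c in range(300,356,6)];Bt=[(c,ys[xs==c].max()+.5) for c in range(300,356,6)]
F={}
for k,v in(("L",L),("R",Rr),("T",T),("B",Bt)):
    w=cast("wrist",v,105,st)[:,:2].astype(np.float32); vx,vy,x0,y0=cv2.fitLine(w,cv2.DIST_HUBER,0,.01,.01).ravel(); F[k]=np.array([x0,y0]); print(k,F[k],np.degrees(np.arctan2(vy,vx)),np.abs((w-F[k])@[-vy,vx]).max())
yaw=np.degrees(np.arctan2(*(F["T"]-F["B"])[::-1])); print(yaw)
for y in(6.5,7.3,8):
    ux=np.array([np.cos(np.radians(y)),np.sin(np.radians(y))]);uy=np.array([-ux[1],ux[0]])
    a,b,c,d=F["B"]@ux,F["T"]@ux,F["R"]@uy,F["L"]@uy; print(y,"size",b-a,d-c,"mouth",(a+b)/2*ux+(c+d)/2*uy)
```

```text
291 361 22 113
L [552.  305.3] 8.642555 0.48793936
R [556.9 237.4] 8.285977 0.59221387
T [596.9 276.2] -81.41607 0.375593
B [513.3 265.5] -81.553505 0.4884709
7.2730145
6.5 size 84.19170175328395 68.02046505371618 mouth [555.  271.4]
7.3 size 84.19935548809508 67.97473826366522 mouth [555.  271.4]
8 size 84.19258718723233 67.92385632888028 mouth [555.  271.4]
```

```bash
cat >> h.py <<'E'
JY=8.5;RJ=R.from_euler('z',JY,degrees=True);JO=np.array([555.0,271.4,0])+RJ.apply([13,0,0])
def jt(nx,nz,pi): return tcp(foot_from(JO+RJ.apply([nx,0,nz]),[27,0,0],JY,pi),JY,pi)
E
cat > chk.py <<'E'
from h import *
def seg(a,b,n=40): return np.linspace(a,b,n)
h=lambda s,f:(-27-s*np.sin(.2094)+f*np.cos(.2094), s*np.cos(.2094)+f*np.sin(.2094))
S=np.vstack([seg((-27,0),(27,0)),seg((27,0),(27,1.6)),seg((-27,25),(-8,25)),seg((-8,17),(14,17)),seg((14,17),(14,2)),seg(h(0,0),h(130,0),80),seg(h(0,9),h(87,9)),seg(h(87,20),h(130,20))])
def clr(nx,nz,pi):
    c,s=np.cos(np.radians(pi)),np.sin(np.radians(pi)); q=S-[27,0]; P=np.c_[q[:,0]*c+q[:,1]*s,-q[:,0]*s+q[:,1]*c]+[nx,nz]
    x,z=P.T; fl=(z-(28-.2679*x))*.966; rp=(15.7+(x-46)*1.428-z)/-1.743
    def box(x0,x1,z0,z1): dx=np.maximum(np.maximum(x0-x,x-x1),0);dz=np.maximum(np.maximum(z0-z,z-z1),0); return np.hypot(dx,dz).min()
    return dict(fl=fl.min(),rp=rp.min(),back=box(-64,-52,88,105),wl=box(-64,-60,0,88),sh=box(26,64,88,105),wr=box(60,64,0,88))
W=[(10,128,18),(18,60,18),(18,27,17),(44,17,16),(47,21.5,8),(50,29,2),(53,37,-6),(54,47,-13),(50,62,-11),(20,66,-8),(20,90,-9),(19,150,-12)]
if __name__=="__main__":
  for a,b in zip(W,W[1:]):
    r=[clr(*(np.array(a)+(np.array(b)-a)*t)) for t in np.linspace(0,1,11)]; print(a,b,{k:round(min(i[k] for i in r),1) for k in r[0]})
  for w in W: print(w,env.ik(*jt(*w)) is not None)
E
python3 chk.py
```

```text
(10, 128, 18) (18, 60, 18) {'fl': np.float64(35.6), 'rp': np.float64(48.4), 'back': np.float64(15.4), 'wl': np.float64(25.1), 'sh': np.float64(10.7), 'wr': np.float64(41.5)}
(18, 60, 18) (18, 27, 17) {'fl': np.float64(3.7), 'rp': np.float64(29.4), 'back': np.float64(19.7), 'wl': np.float64(26.4), 'sh': np.float64(17.0), 'wr': np.float64(41.5)}
(18, 27, 17) (44, 17, 16) {'fl': np.float64(0.8), 'rp': np.float64(2.4), 'back': np.float64(22.2), 'wl': np.float64(26.4), 'sh': np.float64(14.6), 'wr': np.float64(15.6)}
(44, 17, 16) (47, 21.5, 8) {'fl': np.float64(-0.7), 'rp': np.float64(2.4), 'back': np.float64(40.1), 'wl': np.float64(49.3), 'sh': np.float64(14.6), 'wr': np.float64(12.8)}
(47, 21.5, 8) (50, 29, 2) {'fl': np.float64(-0.7), 'rp': np.float64(2.5), 'back': np.float64(34.4), 'wl': np.float64(45.3), 'sh': np.float64(22.2), 'wr': np.float64(9.9)}
(50, 29, 2) (53, 37, -6) {'fl': np.float64(1.8), 'rp': np.float64(4.4), 'back': np.float64(26.0), 'wl': np.float64(38.9), 'sh': np.float64(29.5), 'wr': np.float64(7.0)}
(53, 37, -6) (54, 47, -13) {'fl': np.float64(3.1), 'rp': np.float64(6.
[... 311 characters left out ...]
float64(20.8), 'rp': np.float64(23.3), 'back': np.float64(1.6), 'wl': np.float64(14.8), 'sh': np.float64(10.4), 'wr': np.float64(10.0)}
(20, 66, -8) (20, 90, -9) {'fl': np.float64(20.8), 'rp': np.float64(50.2), 'back': np.float64(1.6), 'wl': np.float64(14.8), 'sh': np.float64(6.0), 'wr': np.float64(40.0)}
(20, 90, -9) (19, 150, -12) {'fl': np.float64(43.1), 'rp': np.float64(63.9), 'back': np.float64(9.0), 'wl': np.float64(22.6), 'sh': np.float64(6.0), 'wr': np.float64(40.0)}
(10, 128, 18) True
(18, 60, 18) True
(18, 27, 17) True
(44, 17, 16) True
(47, 21.5, 8) True
(50, 29, 2) True
(53, 37, -6) True
(54, 47, -13) True
(50, 62, -11) True
(20, 66, -8) True
(20, 90, -9) True
(19, 150, -12) True
```

Run:
```python
from h import *
np.set_printoptions(precision=2,suppress=True)
env.reach(*jt(10,128,18)); p,q=jt(16,60,18); env.move_l(p,q,rate=100,f_stop=12)
s=env.read_state(); print(s["tool_pos"]-p)
p,q=jt(18,30,17); env.move_l(p,q,rate=80)
p,q=jt(18,19,17); r=env.move_l(p,q,rate=15,f_stop=2.5); s=env.read_state(); dz=s["tool_pos"][2]-p[2]
print("floor",r,"nose z",19+dz,"expected 23.2; lateral",s["tool_pos"]-p,s["force"],s["time_s"])
z0=(19+dz)-23.2
p,q=jt(18,23.2+z0+.5,16.5); env.move_l(p,q,rate=15)
p,q=jt(47,15.6+z0+.3,15.5); r=env.move_l(p,q,rate=30,f_stop=7); s=env.read_state(); d=RJ.inv().apply(s["tool_pos"]-p)
print("slide",r,"nose x",47+d[0],d,s["force"],s["width"],s["time_s"],"z0",z0)
cv2.imwrite("pics/f1.png",np.vstack([cv2.resize(viewer.camera("scene")[215:305,290:410],(720,540//2)),cv2.resize(viewer.camera("side")[220:310,200:320],(720,270))]))
```

```text
[0.26 0.13 0.3 ]
floor True nose z 22.88760349881042 expected 23.2; lateral [ 0.04 -0.01  3.89] [-0.3  -0.86  3.87] 21.0333
slide False nose x 46.23903283944844 [-0.76 -0.02  0.11] [-5.51 -0.92  2.42] 13.64685688870444 22.3417 z0 -0.3123965011895784
```

View pics/f1.png

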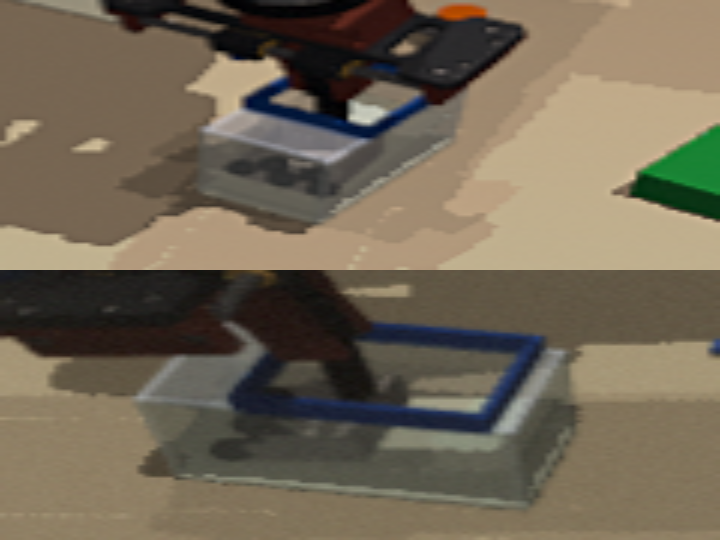

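The scoop is on the floor with its nose at the foot of the ramp. The balls are lying around the lip, near (290,175) in the upper panel. Next I'll right it along the ramp and lift out.

Run:
```python
from h import *
np.set_printoptions(precision=2,suppress=True)
for w,rate in (((47,22.5,8),50),((50,30,1),50),((53,38,-7),50),((54,48,-13),50)):
    p,q=jt(*w); r=env.move_l(p,q,rate=rate,f_stop=15); s=env.read_state(); print(w,r,s["force"],s["tool_pos"]-p)
env.hold(.4)
for w,rate in (((50,64,-10),50),((21,68,-6),40),((21,92,-8),50),((19,150,-13),70)):
    p,q=jt(*w); r=env.move_l(p,q,rate=rate,f_stop=12); s=env.read_state(); print(w,r,s["force"],s["tool_pos"]-p)
    if r: break
st,im=wpic("g1"); print(st["time_s"],st["width"])
cv2.imwrite("pics/g1b.png",np.vstack([cv2.resize(im[20:250,180:480],(700,300)),cv2.resize(viewer.camera("scene")[165:295,270:420],(700,300))]))
```

```text
(47, 22.5, 8) False [-0.3  -0.36 -2.37] [0.55 0.18 0.19]
(50, 30, 1) False [ 0.19  0.37 -2.07] [0.43 0.13 0.07]
(53, 38, -7) False [ 0.9   0.82 -2.05] [0.73 0.26 0.21]
(54, 48, -13) False [ 0.37 -0.07 -2.53] [0.68 0.29 0.26]
(50, 64, -10) False [-0.19  0.11 -3.14] [-0.17 -0.13 -0.16]
(21, 68, -6) False [ 0.44  0.46 -2.83] [0.04 0.02 0.01]
(21, 92, -8) False [-0.04 -0.91 -2.45] [-0.06  0.04  0.38]
(19, 150, -13) False [ 0.14  0.34 -2.78] [-0.09 -0.03 -0.11]
27.7167 14.060969246628277
```

View pics/g1b.png

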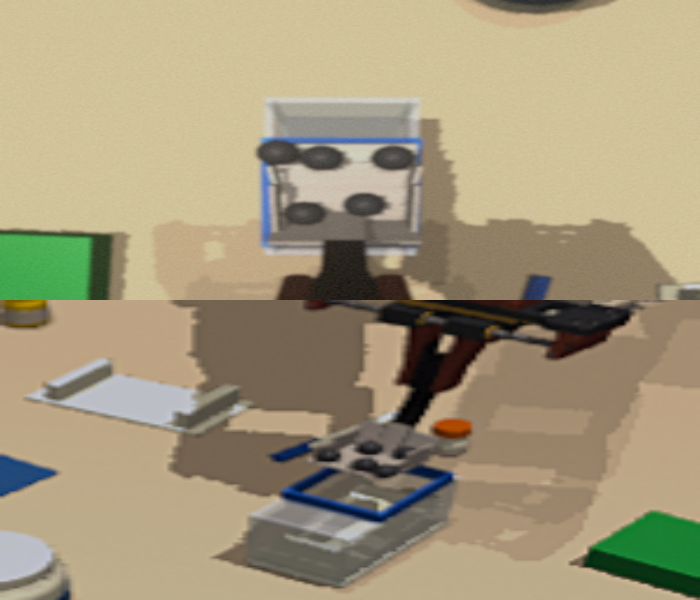

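All five balls are in the scoop, but three sit near the lip, at about (275–395,155) in the upper panel. I'll check whether they're moving and raise the nose further.

Run:
```python
from h import *
p,q=jt(19,155,-22); env.move_l(p,q,rate=50); env.hold(.4)
st,im=wpic("g2"); print(st["time_s"],st["width"],st["force"],R.from_quat(st["orientation"]).as_matrix()[:,2])
p,q=jt(10,165,-25); 
cv2.imwrite("pics/g2b.png",np.vstack([cv2.resize(im[20:250,180:480],(700,300)),cv2.resize(viewer.camera("scene")[165:295,270:420],(700,300))]))
```

```text
28.8833 14.112846201040028 [ 0.21085087 -0.76885414 -2.68620844] [ 0.37052352  0.05536681 -0.92717142]
```

View pics/g2b.png

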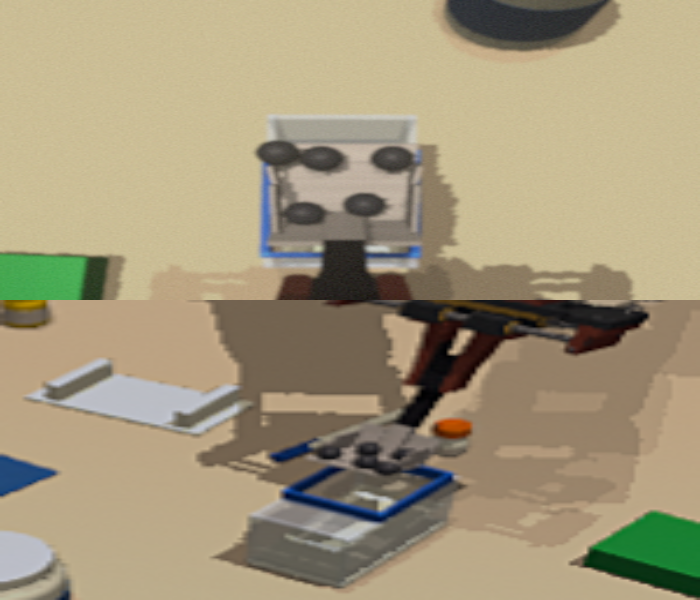

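Run:
```python
from h import *
np.set_printoptions(precision=1,suppress=True)
p,q=tcp((0,0,0),0,0); st=dict(tool_pos=p,orientation=q)
px=np.array([(278,153),(322,158),(392,158),(305,213),(365,205)])/[2.333,1.304]+[180,20]
print(cast("wrist",px,10.5,st)); print("nose/back px",proj("wrist",[(27,0,0),(14,24,17),(14,-24,17),(-27,0,2.5),(-33,0,32)],st))
a=cv2.imread("pics/g1.png").astype(int);b=cv2.imread("pics/g2.png").astype(int)
```

```text
[[ 20.4  21.9  10.5]
 [ 17.3   6.3  10.5]
 [ 17.3 -18.6  10.5]
 [-18.9  13.   10.5]
 [-13.4  -9.3  10.5]]
nose/back px [[325.7 128.3]
 [296.1 146.1]
 [355.1 146.1]
 [325.8 189.8]
 [325.6 206.8]]
```

The three front balls (scoop x of about 17–20 mm) lean on the side-wall ends. I'll tilt further over the jar so they seat, and check the ball pixels numerically.

```bash
cat >> h.py <<'E'
PX=[(299,137),(318,141),(348,141),(311,183),(336,177)]
def dark(im): return [int(im[y-2:y+3,x-2:x+3].mean()) for x,y in PX]
def blobs(im):
    m=(im[110:205,285:372].max(2)<85).astype(np.uint8); n,l,s,c=cv2.connectedComponentsWithStats(m)
    return [(round(c[i][0]+285),round(c[i][1]+110),int(s[i][4])) for i in range(1,n) if s[i][4]>40]
E
python3 - <<'E'
from h import *
for n in("e1","g1","g2"): print(n,dark(cv2.imread(f"pics/{n}.png")),blobs(cv2.imread(f"pics/{n}.png")))
for w in((8,172,-30),(2,185,-38)):
    p,q=jt(*w)
    try: env.move_l(p,q,rate=70)
    except env.IKError as e: print("ik",e); break
    env.hold(.2); st,im=wpic("g3_%d"%-w[2]); print(w,st["time_s"],dark(im),blobs(im))
E
```

```text
e1 [205, 201, 181, 102, 103] [(299, 177, 47), (355, 177, 64), (339, 202, 142)]
g1 [86, 85, 86, 80, 83] [(309, 139, 425), (349, 141, 207), (336, 177, 202), (310, 184, 214)]
g2 [82, 82, 84, 77, 80] [(308, 140, 456), (348, 142, 223), (336, 177, 212), (310, 184, 222)]
(8, 172, -30) 29.7333 [171, 170, 172, 71, 57] [(341, 176, 729), (309, 175, 485)]
ik the arm cannot follow that straight line within its joint ranges
```

The front balls rolled back and all seem seated at the rear. Next I'll carry the scoop gently, nose-up, to the beaker.

```bash
cat >> h.py <<'E'
BK=np.array([543,-290,0.]);BY=-25
def bt(nx,nz,pi):
    u=R.from_euler('z',BY,degrees=True); return tcp(foot_from(BK+u.apply([nx,0,nz]),[27,0,0],BY,pi),BY,pi)
E
python3 - <<'E'
from h import *
for w in((-25,120,-20),(-25,70,0),(-22,62,25),(-20,56,50)): print(w,env.ik(*bt(*w)))
p,q=jt(10,170,-24); env.move_l(p,q,rate=50)
p,q=bt(-25,125,-20); env.move_l(p,q,rate=120)
st,im=wpic("h1"); print(st["time_s"],dark(im),blobs(im),st["force"])
# beaker rim from here
g=cv2.cvtColor(im,cv2.COLOR_BGR2GRAY); print(proj("wrist",[(*BK[:2],62)],st))
cv2.imwrite("pics/h1b.png",np.vstack([cv2.resize(im[0:250,160:500],(700,300)),cv2.resize(viewer.camera("side")[80:210,280:430],(700,300))]))
E
```

```text
(-25, 120, -20) [-0.55192568  0.17810009  2.16853685  0.09088082  0.44965304  1.38022798]
(-25, 70, 0) [-5.22769328e-01  3.64321246e-01  1.90101156e+00 -4.44089210e-16
  8.76259849e-01  1.48435931e+00]
(-22, 62, 25) [-0.50087709  0.6209396   1.49786333 -0.0274355   1.45836615  1.51536324]
(-20, 56, 50) [-0.48910044  0.9401206   1.08113979 -0.04428698  1.99194482  1.51874437]
34.525 [198, 194, 193, 74, 73] [(289, 121, 194), (340, 176, 680), (309, 175, 447)] [-0.73290481 -0.17498512 -2.56356404]
[[326.40663632 122.94663092]]
```

View pics/h1b.png

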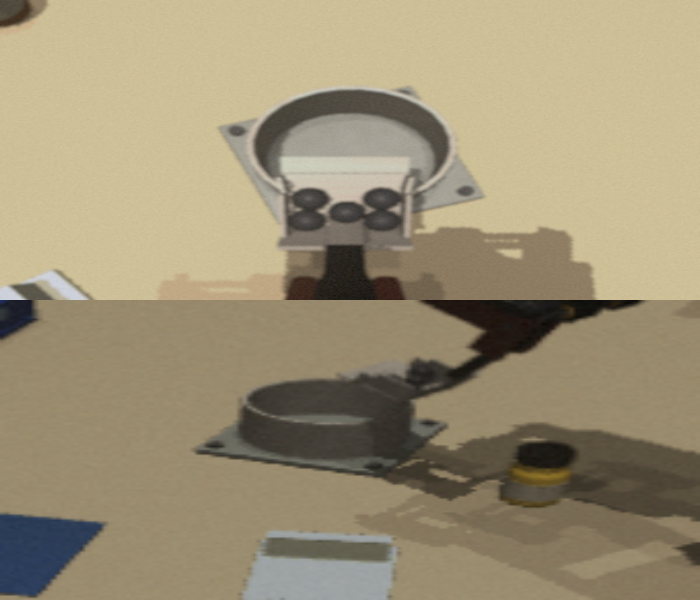

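All five balls sit at the back of the bowl, around (345,210), and the beaker rim, centred near (352,145), lies straight ahead of the nose. Now I'll tip them in.

Run:
```python
from h import *
for w,rate in(((-25,75,-12),80),((-22,64,15),70),((-20,58,38),70),((-18,57,55),70)):
    p,q=bt(*w); r=env.move_l(p,q,rate=rate,f_stop=15); s=env.read_state(); print(w,r,s["time_s"],s["force"].round(1))
env.hold(.6)
s=env.read_state(); print(s["force"])
for w in((-22,75,40),(-30,150,0)):
    p,q=bt(*w); env.move_l(p,q,rate=120)
env.hold(.2); st,im=wpic("i1"); print(st["time_s"],dark(im),blobs(im),st["force"])
sv=viewer.camera("scene"); cv2.imwrite("pics/i1s.png",sv)
# dark blobs inside beaker, wrist view
c=proj("wrist",[(*BK[:2],20)],st)[0]; print(c)
x0,y0=int(c[0])-60,max(0,int(c[1])-50); m=(im[y0:y0+80,x0:x0+120].max(2)<85).astype(np.uint8); n,l,s,cc=cv2.connectedComponentsWithStats(m)
for i in range(1,n):
    if s[i][4]>25: pw=cast("wrist",[cc[i]+[x0,y0]],21,st)[0]; print(cc[i]+[x0,y0],s[i][4],pw.round(0),np.hypot(*(pw-BK)[:2]).round(0))
```

```text
(-25, 75, -12) False 35.275 [-0.  -0.2 -2.2]
(-22, 64, 15) False 36.6333 [ 0.1  0.1 -2.4]
(-20, 58, 38) False 37.8583 [ 0.7 -0.1 -2. ]
(-18, 57, 55) False 38.8083 [-0.7 -0.2 -1.3]
[ 0.47676547 -0.55890688 -1.82523364]
41.6667 [146, 141, 143, 123, 107] [(295, 119, 46), (364, 119, 94), (355, 179, 55), (352, 201, 50), (325, 203, 57)] [-0.92236745  0.7533059  -1.78169925]
[326.38713575  98.17526474]
[297.52455357  77.52678571] 448 [ 580. -268.   21.] 43.0
[346.84946237  62.32258065] 93 [ 570. -330.   21.] 48.0
[367.44320713  88.4922049 ] 449 [ 532. -341.   21.] 53.0
[332.2625  74.95  ] 80 [ 565. -308.   21.] 28.0
[319.03658537  94.65853659] 82 [ 551. -283.   21.] 10.0
[340.87804878  96.25609756] 82 [ 537. -307.   21.] 18.0
[382.42105263 121.71052632] 38 [ 486. -343.   21.] 78.0
```

The scoop is empty, and at least four balls are resolved in the beaker. I'll look for the fifth numerically from a view with the scoop pulled back, then place the scoop.

Run:
```python
from h import *
p,q=bt(-85,150,0); env.move_l(p,q,rate=150); env.hold(.1); st,im=wpic("i2"); print(st["time_s"])
g=im.max(2)
for th in(60,70,85):
    m=(g<th).astype(np.uint8); n,l,s,cc=cv2.connectedComponentsWithStats(m)
    for i in range(1,n):
        if 25<s[i][4]<900:
            pw=cast("wrist",[cc[i]],21,st)[0]; d=np.hypot(*(pw-BK)[:2])
            if d<200: print(th,cc[i].round(),s[i][2:5],pw.round(0)[:2],d.round(0))
c=proj("wrist",[(*BK[:2],21)],st)[0]; r=proj("wrist",[(*(BK[:2]+[44,0]),21)],st)[0]; print(c,r)
x,y=c.astype(int); print(cv2.resize(g[y-32:y+33,x-45:x+46],(46,33),interpolation=cv2.INTER_AREA)//26)
```

```text
42.3833
70 [348.  16.] [11 15 60] [ 567. -329.] 46.0
70 [306.  24.] [11 11 44] [ 580. -281.] 38.0
70 [333.  29.] [10 12 46] [ 562. -307.] 26.0
70 [320.  50.] [10 11 28] [ 548. -284.] 8.0
70 [343.  52.] [10 11 30] [ 534. -308.] 20.0
85 [373.  43.] [ 12  54 147] [ 529. -345.] 57.0
85 [332.  28.] [ 11  14 116] [ 564. -307.] 27.0
85 [318.  49.] [12 13 96] [ 550. -283.] 10.0
85 [341.  50.] [11 12 92] [ 537. -307.] 18.0
85 [385.  79.] [ 7  8 46] [ 485. -343.] 79.0
85 [353. 193.] [ 16  44 169] [ 366. -248.] 182.0
85 [306. 201.] [13  7 31] [ 382. -184.] 192.0
[326.20207904  51.76799048] [310.29633291  14.57381507]
[[7 8 5 ... 3 3 3]
 [8 7 4 ... 3 3 3]
 [8 6 3 ... 3 3 3]
 ...
 [8 8 6 ... 5 4 4]
 [8 8 7 ... 4 4 4]
 [8 8 8 ... 3 4 4]]
```

All five balls resolve inside the beaker, 8 to 46 mm from its axis. Now I'll stand the scoop back on the mat.

Run:
```python
from h import *
np.set_printoptions(precision=1,suppress=True)
env.reach(*tcp((674,-8,110),30,0)); p,q=tcp((674,-8,12),30,0); env.move_l(p,q,rate=120)
p,q=tcp((674,-8,-6),30,0); r=env.move_l(p,q,rate=15,f_stop=4); s=env.read_state(); print(r,"foot z",-6+(s["tool_pos"]-p)[2],s["force"],s["time_s"])
set_gripper(40); env.hold(.3); s=env.read_state(); env.move_l(s["tool_pos"]+[0,0,130],rate=130)
env.hold(.3); st,im=wpic("k1"); print(st["time_s"],st["force"])
# nose corners expected vs seen
E1=proj("wrist",[scoopR(30,0).apply(v)+[674,-8,5] for v in((27,27,0),(27,-27,0))]+[scoopR(30,0).apply((-50,0,128))+[674,-8,3]],st); print(E1)
hsv=cv2.cvtColor(im,cv2.COLOR_BGR2HSV); mat=cv2.inRange(hsv,(100,120,40),(125,255,255))
for (x,y) in E1[:2]:
    x=int(x)+(6 if x<E1[:2,0].mean() else -6); col=mat[int(y)-12:int(y)+13,x]>0; print("mat->scoop edge rows near",y,int(y)-12+np.where(col)[0].max() if col.any() else None)
g=im.max(2); x,y=E1[2].astype(int); b=(g[y-20:y+20,x-25:x+25]<60); yy,xx=np.where(b); print("handle end dark px",len(xx),xx.mean()+x-25,yy.max()+y-20)
```

```text
True foot z 3.1919619284015823 [-0.1 -0.4  2.8] 45.2667
47.625 [ 0.3 -0.4 -0.1]
[[305.8 120.6]
 [347.9 120.5]
 [326.6 211. ]]
mat->scoop edge rows near 120.571187669955 120
mat->scoop edge rows near 120.54842964949613 120
handle end dark px 284 327.9401408450704 213
```

The scoop stands where expected: its nose edge is at row 120 against 120.5 predicted, and its handle end matches. The gripper is clear.

Run:
```python
from h import *
workorder.sign_off(); print(env.read_state()["time_s"])
```

```text
the job is handed in; nothing more can be done
the job is handed in; nothing more can be done
```

I carried out every step of the task and handed the job in; it gave no verdict. The scoop came off the rest, stood released on the mat, and was taken again by the top of its handle. It then scooped all five balls from under the jar's shoulder, tipped them into the beaker, and went back on the mat and was let go. The robot clock read about 47.6 s at my last check, against the 72 s limit.

**Last checks:**
- **Balls:** all five were resolved as separate spots inside the beaker, 8 to 46 mm from its axis (limit 52 mm). This was a numerical check of a wrist picture, as I had used up the 12 picture views.
- **Scoop:** its foot touched down at about 3.2 mm. After release the nose edge was within 1 pixel of its upright position and the handle end within about 2.
- **Gripper:** it was raised clear, with the tool force near zero.

**One surprise:** after lifting out of the jar, three balls sat near the scoop's lip even at 22° nose-up. I tilted it to 30° over the jar until they rolled back, then carried it across. A planned 38° tilt was refused as out of joint range, and it was not needed.

I did not measure the bystanders again at the end. No move gave an unexpected contact force, and the paths stayed clear of them.

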